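# Show what to weigh next and zero the balance

## Task

Show the trainee the next weighing: point down at the lid of the wide, squat tub, with the fingertips about three centimetres above its middle and not touching it, and stay there for two seconds; then point in the same way at the middle of the balance's round pan for two seconds; then press the balance's larger key all the way down with the fingertips, let it come up again and move clear. Do not touch the pan or any container or other loose thing on the bench, do not press the smaller key, and do not point closely at any of the other three white lids.

Things in the scene. Friction and masses are not known exactly. Their poses are not given: they have to be found in the camera images.
- tub: the wide, squat tub to point at: white plastic, 100 mm across and 70 mm high, with a flat white lid as wide as itself; loose, standing; origin at the centre of its underside, z up
- tub_lid (a point): centre of the top face of the tub's lid, 70 mm above the bench
- jar: another container, not to be touched: white jar 84 mm across and 130 mm high with a lid 72 mm across; origin at the centre of its underside
- jar_lid (a point): centre of the top of the jar's lid, 130 mm above the bench
- pot: another container, not to be touched: small white pot 48 mm across and 65 mm high; origin at the centre of its underside
- pot_lid (a point): centre of the top of the pot's lid, 65 mm above the bench
- flask: another container, not to be touched: slim white bottle 60 mm across and 150 mm high with a cap 36 mm across; origin at the centre of its underside
- flask_lid (a point): centre of the top of the slim bottle's cap, 150 mm above the bench
- balance: bench balance, white, fixed to the bench: 300 mm deep along its own x, 200 mm wide along its own y, origin at the centre of its underside, turned about z by up to about 0.3 rad. Its low front third and middle (own x -150 to -20 mm, towards the robot) has its top 40 mm above the bench and carries a dark display between the two keys; its back part (own x -20 to 150 mm) has its top 70 mm above the bench and carries the pan
- pan: the balance's round steel pan, 130 mm across, 4 mm thick, own origin at the centre of its underside; not to be touched
- pan_top (a point): centre of the upper face of the pan, 82 mm above the bench; 55 mm behind the balance's origin (its own +x)
- tare (a joint): the larger key, to be pressed straight down: m, 0 when up, 0.006 fully down; a spring returns it; fully down takes about 5 N
- tare_top (a point): centre of the larger key's top face: a round grey key 32 mm across, its top 62 mm above the bench when up, at x -105, y +58 mm of the balance (left of the display, seen from the robot). The point moves with the key
- power (a joint): the smaller key, not to be pressed: same travel and spring; m, 0 when up
- power_top (a point): centre of the smaller key's top face: a round grey key 18 mm across, its top 62 mm above the bench when up, at x -105, y -62 mm of the balance (right of the display, seen from the robot)
- amber: bystander: amber glass bottle, 52 mm across, 100 mm high; origin under its centre
- beaker: bystander: open glass beaker, 64 mm across, 80 mm high; origin under its centre
- dish: bystander: shallow square white weighing dish, 80 x 80 x 20 mm; origin under its centre
- spatula: bystander: flat spatula lying on the bench, 180 mm long along its own x, handle 20 mm high, blade 65 mm wide; origin under its middle

How it is judged:
On the way, in this order (a step that is already met when the one before it is completed fails the run):
1. the fingertips stay just above the middle of the tub's lid (horizontal distance between the grasp point and tub_lid below 0.035 m and z of the grasp point in the frame of tub_lid between 0.012 and 0.085 m), for 1.5 s.
2. the fingertips stay just above the middle of the pan (horizontal distance between the grasp point and pan_top below 0.04 m and z of the grasp point in the frame of pan_top between 0.012 and 0.085 m), for 1.5 s.
3. the larger key is pressed down by the fingers (value of joint tare above 0.0045 m and contact force between the fingers and balance above 1 N), for 0.1 s.
At the end, for the whole second after the job is handed in: Tub lid, then pan, each pointed at for 1.5 s (grasp point within 35 or 40 mm sideways of its centre, 12 to 85 mm above), then the larger key pressed 4.5 mm or more; at the end both keys are up (under 1.2 mm) and the eight loose things within 12 mm of their starts (distance of each of tub, jar, pot, flask, amber, beaker, dish, spatula from where it was at the start of the episode below 0.012 m and value of joint each of tare, power below 0.0012 m and linear speed of tub below 0.02 m/s); the robot touches nothing.
It fails at once if the robot touches a container or another loose thing (contact force between any of the fingers, the arm and tub above 0.4 N or contact force between any of the fingers, the arm and jar above 0.4 N or contact force between any of the fingers, the arm and pot above 0.4 N or contact force between any of the fingers, the arm and flask above 0.4 N or contact force between any of the fingers, the arm and amber above 0.4 N or contact force between any of the fingers, the arm and beaker above 0.4 N or contact force between any of the fingers, the arm and dish above 0.4 N or contact force between any of the fingers, the arm and spatula above 0.4 N).
It fails at once if a container or another loose thing is shifted or lifted (distance of any of tub, jar, pot, flask, amber, beaker, dish, spatula from where it was at the start of the episode above 0.012 m).
It fails at once if the robot touches the pan (contact force between any of the fingers, the arm and pan above 0.4 N).
It fails at once if the smaller key is pressed (value of joint power above 0.0025 m).
It fails at once if the fingertips come down close over the lid of another white container ((horizontal distance between the grasp point and jar_lid below 0.028 m and z of the grasp point in the frame of jar_lid below 0.055 m) or (horizontal distance between the grasp point and pot_lid below 0.028 m and z of the grasp point in the frame of pot_lid below 0.055 m) or (horizontal distance between the grasp point and flask_lid below 0.028 m and z of the grasp point in the frame of flask_lid below 0.055 m)).
It also fails if it takes over 59 s, if anything falls off the work surface, if the arm or the gripper's body presses on something with over 40 N, if the wrist force passes 120 N, or if a joint passes its speed limit or range.

## Robot

A 6-joint arm with a two-finger parallel gripper is mounted at the origin on the work surface. World frame = base frame: x ahead of the robot, y to its left, z up, the work surface at z = 0. Lengths are in m, angles in rad, forces in N, time in s.
With the tool pointing down it reaches from about 0.35 to 0.775 m from the base axis. Payload 7.3 kg.
Tool frame: the origin (TCP) lies at the very end of the fingers, on their centre line; the grasp point (between the pads) lies 19 mm behind it; z points along the fingers, y is the line along which they close (so a half turn about z gives the same grasp; the last joint's range is limited). The gripper opens to 92 mm and grips with 3 to 60 N. Pads are 19 mm wide; open, the fingers measure 130 mm over their backs; the gripper's body (75 mm by 190 mm) begins 47 mm behind the grasp point.
Start: joints at [-1.438, 0.342, 1.524, -0, 1.275, -0.146], TCP at [0.145, -0.505, 0.227] pointing down, gripper open.
Joint ranges: [-2.53, 2.53], [-0.77, 2.02], [0.04, 2.7], [-1, 4.14], [0.28, 2.66], [-3.11, 3.11]. Speed limits (rad/s): [2.57, 2.57, 3.14, 3.14, 3.14, 3.14].

## Interface

Orientations are given as a 3x3 rotation matrix whose columns are the frame's x, y, z axes.
In Python, from station import manip gives the robot as it stands.
- The arm moves only by the tool arm_command, never from a script. Its argument "plan" is a list of rows, each a list of 7 numbers: the finger opening in m, from 0 to 0.0918, then the shift along the tool's x, y, z in m, then the turn, a rotation vector about the tool's x, y, z in rad. In form: [[hand, x, y, z, wx, wy, wz], ...]. A call has exactly 8 rows; each row shifts and turns the commanded pose from where the row before left it, along the tool's axes as they then stand; what a row does not reach is not made up. A row lasts 1/8 s, in which the tool goes at most 62.5 mm and 10.7 degrees, less where a joint would pass 70% of its speed; a pose out of reach is approached as far as the arm can. A call with a gripper value outside its range is refused whole. The fingers move at their own pace and stop on an object; "force" is the grip in N (left out, the last holds). Time passes only in rows, so rows that do not move let the fingers close, or fill a call up. It gives the time, the measured TCP pose, the force, the opening and the grip force at its end, in the units of the state.
- manip.sense(): the state, without advancing time (a new reading comes with each control period).
- manip.read_camera(name): name is "side" or "top" or "wrist"; returns a dict with "frame" (420x560x3 uint8, red, green, blue), "fovy" (degrees; the focal length in pixels is half the picture's height over the tangent of half this angle, whatever the lens; pixels are square), "cx", "cy" (the principal point, pixels), "rvec" (rotation vector, rad) and "tvec" (3), from world to camera coordinates, as OpenCV has them. Camera axes: x right, y down, z forward; pixel columns grow to the right and rows downward; lengths in m; the calibration is good to about 2 mm. A picture is of the moment at which its call begins. There is no depth.
- manip.sign_off(): hands the job in; it is judged then, once.
Trained networks look in a picture, given as the dict that the camera call returned (one of the last four; its "shot" number tells which), for a name from the list of things; names that differ only in an ending like _2 or _b are one class to them, and where a whole thing is asked for, a point or a joint stands for the part that bears it (a point fixed in the world has none). Each returns a list of dicts, best first, with "confidence" (0 to 1); they miss things now and then, are a little off and sometimes report something else, mostly with a low value. They report only what shows in the picture. A call takes as long as a camera call.
- manip.find_in(label, picture): "bbox" ([left, top, right, bottom] in pixels, round what is visible of it).
- manip.tip_of(label, picture): "centre" ([row, column] in pixels: a listed point, or the origin of a listed thing).
The state is a dict: "time": time; "qpos": joint angles; "qvel": joint speeds; "effort": joint torques, N m; "tcp_pos": TCP position; "orientation": TCP orientation; "wrist_force": force on the tool from outside, world axes, zero at the start; "torque": the same for the moment, N m; "opening": opening from 0.0 (shut) to 1.0 (fully open); "grip_force": force on a finger pad.
Only numpy, scipy, OpenCV 4.12 (cv2) and the standard library are available. Lean on these libraries where they do the work, as an engineer would, in place of code of your own. Each camera call takes 0.05 s, during which the arm holds its last target. There are 200 camera calls.

## Working session

There is one attempt and no reset: what is moved stays moved. The work goes in short steps, Python scripts to look and compute and a tool call to move; the robot and the scene stay as the last step left them, time stands still between calls to the robot, and variables do not carry over. Pictures are saved under pics/ and viewed, at most 10 in all, crops included, and the job is handed in when it is done.

Besides the shell and the picture viewer there is one more tool, called after "Request:" as name([rows], argument=value, ...), one row to a line, values as JSON. arm_command: Moves the arm, as the interface text tells. Its arguments: {"type":"object","properties":{"plan":{"type":"array","items":{"type":"array","items":{"type":"number"}}},"force":{"type":"number"}},"required":["plan"]}

```bash
mkdir -p pics; cat > h.py <<'E'
import numpy as np, cv2
from station import manip
def cam(n,save=None):
    p=manip.read_camera(n)
    if save: cv2.imwrite(f'pics/{save}.png',p['frame'][:,:,::-1])
    return p
def parts(p):
    R=cv2.Rodrigues(np.array(p['rvec'],float))[0];t=np.array(p['tvec'],float).ravel()
    f=210/np.tan(np.radians(p['fovy'])/2); return R,t,f
def ray(p,rc):
    R,t,f=parts(p); d=R.T@np.array([(rc[1]-p['cx'])/f,(rc[0]-p['cy'])/f,1]); return -R.T@t,d
def atz(p,rc,z):
    o,d=ray(p,rc); return o+d*(z-o[2])/d[2]
def tri(a,b):
    A=np.zeros((3,3));y=np.zeros(3)
    for o,d in (a,b):
        d=d/np.linalg.norm(d);P=np.eye(3)-np.outer(d,d);A+=P;y+=P@o
    x=np.linalg.solve(A,y); return x,[np.linalg.norm(np.cross(x-o,d/np.linalg.norm(d))) for o,d in (a,b)]
E
python3 - <<'E'
from h import *
P={n:cam(n,n+'0') for n in('top','side')}
np.set_printoptions(precision=3,suppress=True)
Z=dict(tub_lid=.07,jar_lid=.13,pot_lid=.065,flask_lid=.15,pan_top=.082,tare_top=.062,power_top=.062,balance=0,amber=0,beaker=0,dish=0,spatula=0)
for l,z in Z.items():
    r={}
    for n,p in P.items():
        for k in manip.tip_of(l,p)[:2]:
            print(l,n,round(k['confidence'],2),np.round(k['centre']),atz(p,k['centre'],z)); r.setdefault(n,k['centre'])
    if len(r)==2: print('   tri',*tri(ray(P['top'],r['top']),ray(P['side'],r['side'])))
s=manip.sense();print(s['time'],s['tcp_pos'],np.array(s['orientation']))
E
```

```text
tub_lid top 0.7 [279. 209.] [0.448 0.257 0.07 ]
tub_lid top 0.63 [279. 170.] [0.448 0.362 0.07 ]
tub_lid side 0.92 [300. 309.] [0.447 0.252 0.07 ]
   tri [0.447 0.256 0.074] [np.float64(0.000775860501723342), np.float64(0.0007758605017233755)]
jar_lid top 0.7 [280. 273.] [0.444 0.08  0.13 ]
jar_lid side 0.58 [234. 333.] [0.447 0.088 0.13 ]
   tri [0.447 0.08  0.123] [np.float64(0.0023511490557371105), np.float64(0.002351149055737083)]
pot_lid top 0.86 [215. 214.] [0.63  0.252 0.065]
pot_lid top 0.44 [284. 212.] [0.435 0.246 0.065]
pot_lid side 0.66 [278. 240.] [0.622 0.25  0.065]
   tri [0.626 0.251 0.066] [np.float64(0.00404314268161083), np.float64(0.004043142681610808)]
flask_lid top 0.64 [215. 274.] [0.612 0.078 0.15 ]
flask_lid side 0.58 [206. 278.] [0.608 0.057 0.15 ]
   tri [0.604 0.076 0.166] [np.float64(0.004802569948880234), np.float64(0.004802569948880392)]
pan_top top 0.56 [216. 401.] [ 0.629 -0.274  0.082]
pan_top side 0.59 [164. 309.] [ 0.643 -0.269  0.082]
pan_top side 0.31 [206. 274.] [ 0.654 -0.018  0.082]
   tri [ 0.637 -0.273  0.079] [np.float64(0.00756107380830662
[... 885 characters left out ...]
752029662973)]
beaker top 0.87 [174. 221.] [0.77  0.247 0.   ]
beaker side 0.66 [281. 194.] [0.761 0.251 0.   ]
   tri [ 0.769  0.247 -0.007] [np.float64(0.0030347475293712473), np.float64(0.0030347475293713917)]
dish top 0.7 [171. 284.] [0.781 0.055 0.   ]
dish side 0.7 [234. 227.] [0.774 0.061 0.   ]
   tri [ 0.781  0.054 -0.007] [np.float64(0.0020941838229994207), np.float64(0.0020941838229993795)]
spatula top 0.95 [278. 168.] [0.457 0.386 0.   ]
spatula side 0.66 [367. 282.] [0.455 0.385 0.   ]
   tri [0.456 0.386 0.001] [np.float64(0.0011026647904797623), np.float64(0.001102664790479717)]
1.3 [ 0.145 -0.505  0.227] [[ 0.961  0.275 -0.   ]
 [ 0.275 -0.961 -0.   ]
 [-0.     0.    -1.   ]]
```

View pics/top0.png

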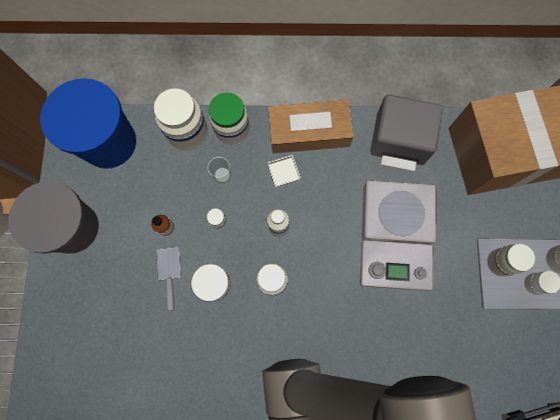

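View pics/side0.png

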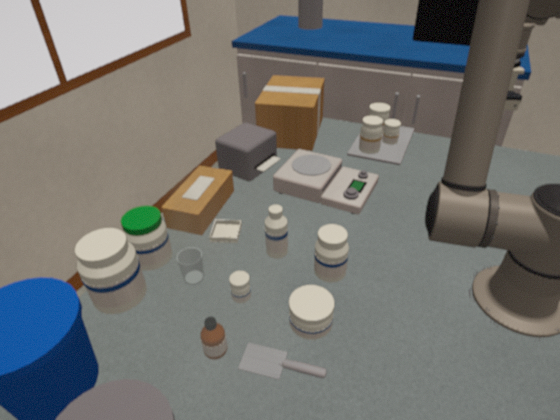

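The pictures agree with the networks. In the top view (column, row), the tub lid is at (210,282), jar (272,279), pot (215,217), flask (278,218), pan (402,213), larger key (377,270) and smaller key (420,272). The triangulated heights match the given sizes. I'll close the fingers, align the tool with the world axes and start the move.

Request:
arm_command([
  [0, 0, 0, 0, 0, 0, 0.14],
  [0, 0, 0, 0, 0, 0, 0.139],
  [0, 0.042, -0.034, -0.006, 0, 0, 0],
  [0, 0.042, -0.034, -0.006, 0, 0, 0],
  [0, 0.042, -0.034, -0.006, 0, 0, 0],
  [0, 0.042, -0.034, -0.006, 0, 0, 0],
  [0, 0.042, -0.034, -0.006, 0, 0, 0],
  [0, 0.042, -0.034, -0.006, 0, 0, 0],
], force=10)

```text
time: 2.3
tcp_pos: [0.3978, -0.2996, 0.2631]
orientation: [[1.0, -0.0, 0.0], [-0.0, -1.0, -0.001], [0.0, 0.001, -1.0]]
wrist_force: [0.6, -1.2, 1.0]
opening: 0.181
grip_force: 0.0
```

Request:
arm_command([
  [0, 0.005, -0.056, 0, 0, 0, 0],
  [0, 0.005, -0.056, 0, 0, 0, 0],
  [0, 0.005, -0.056, 0, 0, 0, 0],
  [0, 0.005, -0.056, 0, 0, 0, 0],
  [0, 0.005, -0.056, 0, 0, 0, 0],
  [0, 0.005, -0.056, 0, 0, 0, 0],
  [0, 0.005, -0.056, 0, 0, 0, 0],
  [0, 0.005, -0.056, 0, 0, 0, 0],
])

```text
time: 3.3
tcp_pos: [0.4366, 0.1491, 0.2629]
orientation: [[1.0, -0.0, 0.001], [-0.0, -1.0, -0.0], [0.001, 0.0, -1.0]]
wrist_force: [1.4, -0.8, 0.2]
opening: 0.009
grip_force: 0.0
```

```bash
python3 - <<'E'
from h import *
p=cam('wrist','w1')
s=manip.sense();print(s['tcp_pos'],s['qpos'],s['opening'])
for l,z in dict(tub_lid=.07,jar_lid=.13,pot_lid=.065,flask_lid=.15).items():
    for k in manip.tip_of(l,p)[:2]: print(l,round(k['confidence'],2),np.round(k['centre']),atz(p,k['centre'],z).round(3))
E
```

```text
[0.43641344 0.15489953 0.2628541 ] [0.17253295 0.19777985 1.62113851 0.00414339 1.3210825  1.73893656] 0.002528422620697347
tub_lid 0.91 [185. 195.] [0.434 0.252 0.07 ]
tub_lid 0.71 [41. 82.] [0.594 0.361 0.07 ]
jar_lid 0.77 [180. 340.] [0.454 0.085 0.13 ]
jar_lid 0.61 [ 27. 198.] [0.592 0.22  0.13 ]
pot_lid 0.98 [  9. 185.] [0.625 0.248 0.065]
pot_lid 0.25 [42. 79.] [0.594 0.367 0.065]
flask_lid 0.56 [  9. 186.] [0.6   0.223 0.15 ]
```

View pics/w1.png

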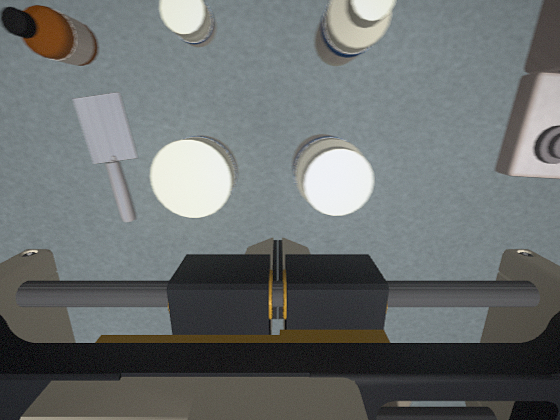

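The wrist view shows the tub lid centred near (191,178) and the jar lid near (337,181), so the tub lid is at about (0.442, 0.254). I'll go over it, then descend to TCP z of about 0.10.

Request:
arm_command([
  [0, 0.005, -0.05, 0, 0, 0, 0],
  [0, 0, -0.05, 0, 0, 0, 0],
  [0, 0, 0, 0.04, 0, 0, 0],
  [0, 0, 0, 0.04, 0, 0, 0],
  [0, 0, 0, 0.04, 0, 0, 0],
  [0, 0, 0, 0.025, 0, 0, 0],
  [0, 0, 0, 0.015, 0, 0, 0],
  [0, 0, 0, 0, 0, 0, 0],
])

```text
time: 4.55
tcp_pos: [0.4417, 0.2462, 0.1022]
orientation: [[1.0, -0.002, -0.001], [-0.002, -1.0, -0.001], [-0.001, 0.001, -1.0]]
wrist_force: [0.8, -1.3, 1.0]
opening: 0.008
grip_force: 0.0
```

Request:
arm_command([
  [0, 0, 0, 0, 0, 0, 0],
  [0, 0, 0, 0, 0, 0, 0],
  [0, 0, 0, 0, 0, 0, 0],
  [0, 0, 0, 0, 0, 0, 0],
  [0, 0, 0, 0, 0, 0, 0],
  [0, 0, 0, 0, 0, 0, 0],
  [0, 0, 0, 0, 0, 0, 0],
  [0, 0, 0, 0, 0, 0, 0],
])

```text
time: 5.55
tcp_pos: [0.4416, 0.2472, 0.1026]
orientation: [[1.0, -0.0, -0.0], [-0.0, -1.0, -0.0], [-0.0, 0.0, -1.0]]
wrist_force: [-0.0, -0.0, -0.1]
opening: 0.01
grip_force: 0.0
```

Request:
arm_command([
  [0, 0, 0, 0, 0, 0, 0],
  [0, 0, 0, 0, 0, 0, 0],
  [0, 0, 0, 0, 0, 0, 0],
  [0, 0, 0, 0, 0, 0, 0],
  [0, 0, 0, 0, 0, 0, 0],
  [0, 0, 0, 0, 0, 0, 0],
  [0, 0, 0, 0, 0, 0, 0],
  [0, 0, 0, 0, 0, 0, 0],
])

```text
time: 6.55
tcp_pos: [0.4416, 0.2472, 0.1027]
orientation: [[1.0, -0.0, 0.0], [-0.0, -1.0, -0.0], [0.0, 0.0, -1.0]]
wrist_force: [0.2, 0.0, -0.3]
opening: 0.007
grip_force: 0.0
```

```bash
python3 - <<'E'
from h import *
cam('side','s2')
E
```

```text
(no output)
```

View pics/s2.png

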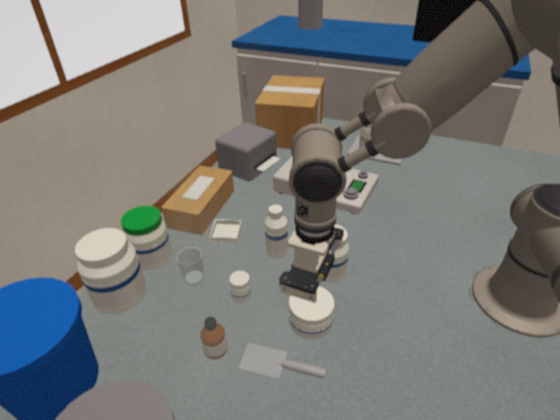

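The side view shows the gripper over the tub lid at (311,300), and it held there for about 2 s without contact. Next I'll go up and across to the balance.

Request:
arm_command([
  [0, 0, 0, -0.05, 0, 0, 0],
  [0, 0, 0, -0.05, 0, 0, 0],
  [0, 0, 0, -0.05, 0, 0, 0],
  [0, 0.015, 0.05, -0.01, 0, 0, 0],
  [0, 0.015, 0.05, 0, 0, 0, 0],
  [0, 0.015, 0.05, 0, 0, 0, 0],
  [0, 0.015, 0.05, 0, 0, 0, 0],
  [0, 0.015, 0.05, 0, 0, 0, 0],
])

```text
time: 7.6
tcp_pos: [0.5168, -0.0045, 0.2628]
orientation: [[1.0, -0.0, 0.0], [-0.0, -1.0, -0.0], [0.0, 0.0, -1.0]]
wrist_force: [0.4, -0.2, -0.1]
opening: 0.006
grip_force: 0.0
```

Request:
arm_command([
  [0, 0.01, 0.05, 0, 0, 0, 0],
  [0, 0.01, 0.05, 0, 0, 0, 0],
  [0, 0.01, 0.05, 0, 0, 0, 0],
  [0, 0.01, 0.05, 0, 0, 0, 0],
  [0, 0.01, 0.05, 0, 0, 0, 0],
  [0, 0, 0.02, 0, 0, 0, 0],
  [0, 0, 0, 0, 0, 0, 0],
  [0, 0, 0, 0, 0, 0, 0],
])

```text
time: 8.6
tcp_pos: [0.5665, -0.2712, 0.2629]
orientation: [[1.0, 0.001, -0.0], [0.001, -1.0, 0.001], [-0.0, -0.001, -1.0]]
wrist_force: [0.1, 0.9, -0.2]
opening: 0.007
grip_force: 0.0
```

```bash
python3 - <<'E'
from h import *
p=cam('wrist','w3')
s=manip.sense();print(s['tcp_pos'])
for l,z in dict(pan_top=.082,tare_top=.062,power_top=.062).items():
    for k in manip.tip_of(l,p)[:2]: print(l,round(k['confidence'],2),np.round(k['centre']),atz(p,k['centre'],z).round(3))
    for k in manip.find_in(l,p)[:1]: b=k['bbox'];print(' box',np.round(b),atz(p,[(b[1]+b[3])/2,(b[0]+b[2])/2],z).round(3))
E
```

```text
[ 0.56665367 -0.2710999   0.26310522]
pan_top 0.75 [124. 281.] [ 0.638 -0.274  0.082]
 box [226.  62. 338. 180.] [ 0.641 -0.276  0.082]
tare_top 0.89 [244. 232.] [ 0.479 -0.21   0.062]
 box [220. 234. 244. 254.] [ 0.48  -0.21   0.062]
power_top 0.67 [251. 320.] [ 0.469 -0.328  0.062]
 box [314. 242. 326. 256.] [ 0.472 -0.329  0.062]
```

View pics/w3.png

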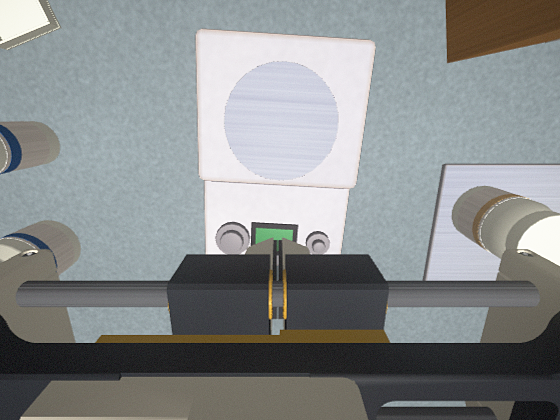

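The pan is centred at about (281,121), which gives (0.638, -0.275). The larger key is at (232,238) and its layout fits the given offsets, so I put it at about (0.482, -0.208). Next I'll point at the pan.

Request:
arm_command([
  [0, 0.04, 0.004, 0, 0, 0, 0],
  [0, 0.031, 0, 0, 0, 0, 0],
  [0, 0, 0, 0.04, 0, 0, 0],
  [0, 0, 0, 0.04, 0, 0, 0],
  [0, 0, 0, 0.035, 0, 0, 0],
  [0, 0, 0, 0.02, 0, 0, 0],
  [0, 0, 0, 0.013, 0, 0, 0],
  [0, 0, 0, 0, 0, 0, 0],
])

```text
time: 9.95
tcp_pos: [0.6373, -0.2766, 0.114]
orientation: [[1.0, -0.0, -0.001], [-0.0, -1.0, 0.001], [-0.001, -0.001, -1.0]]
wrist_force: [-0.7, 0.2, -0.2]
opening: 0.007
grip_force: 0.0
```

Request:
arm_command([
  [0, 0, 0, 0, 0, 0, 0],
  [0, 0, 0, 0, 0, 0, 0],
  [0, 0, 0, 0, 0, 0, 0],
  [0, 0, 0, 0, 0, 0, 0],
  [0, 0, 0, 0, 0, 0, 0],
  [0, 0, 0, 0, 0, 0, 0],
  [0, 0, 0, 0, 0, 0, 0],
  [0, 0, 0, 0, 0, 0, 0],
])

```text
time: 10.95
tcp_pos: [0.6375, -0.2769, 0.1147]
orientation: [[1.0, -0.0, 0.0], [-0.0, -1.0, -0.0], [0.0, 0.0, -1.0]]
wrist_force: [0.0, 0.3, 0.2]
opening: 0.006
grip_force: 0.0
```

Request:
arm_command([
  [0, 0, 0, 0, 0, 0, 0],
  [0, 0, 0, 0, 0, 0, 0],
  [0, 0, 0, 0, 0, 0, 0],
  [0, 0, 0, 0, 0, 0, 0],
  [0, 0, 0, 0, 0, 0, 0],
  [0, 0, 0, 0, 0, 0, 0],
  [0, 0, 0, 0, 0, 0, 0],
  [0, 0, 0, 0, 0, 0, 0],
])

```text
time: 11.95
tcp_pos: [0.6376, -0.2768, 0.1147]
orientation: [[1.0, -0.0, 0.0], [-0.0, -1.0, -0.0], [0.0, 0.0, -1.0]]
wrist_force: [0.1, -0.9, -1.3]
opening: 0.002
grip_force: 0.0
```

Request:
arm_command([
  [0, 0, 0, -0.04, 0, 0, 0],
  [0, -0.052, -0.023, 0, 0, 0, 0],
  [0, -0.052, -0.023, 0, 0, 0, 0],
  [0, -0.052, -0.023, 0, 0, 0, 0],
  [0, 0, 0, 0.04, 0, 0, 0],
  [0, 0, 0, 0.025, 0, 0, 0],
  [0, 0, 0, 0.01, 0, 0, 0],
  [0, 0, 0, 0, 0, 0, 0],
])

```text
time: 12.95
tcp_pos: [0.4816, -0.2078, 0.0795]
orientation: [[1.0, -0.0, -0.001], [-0.0, -1.0, 0.0], [-0.001, -0.0, -1.0]]
wrist_force: [0.4, 0.2, 0.1]
opening: 0.005
grip_force: 0.0
```

```bash
python3 - <<'E'
from h import *
p=cam('side','s4');print(manip.sense()['tcp_pos'])
R,t,f=parts(p);c=R@np.array(manip.sense()['tcp_pos'])+t;u,v=p['cx']+f*c[0]/c[2],p['cy']+f*c[1]/c[2];print(u,v)
i=p['frame'][130:230,290:410,::-1];cv2.imwrite('pics/s4c.png',cv2.resize(i,None,fx=6,fy=6,interpolation=2))
E
```

```text
[ 0.48201231 -0.20809007  0.08017512]
351.2646715437558 184.66780956035151
```

View pics/s4c.png

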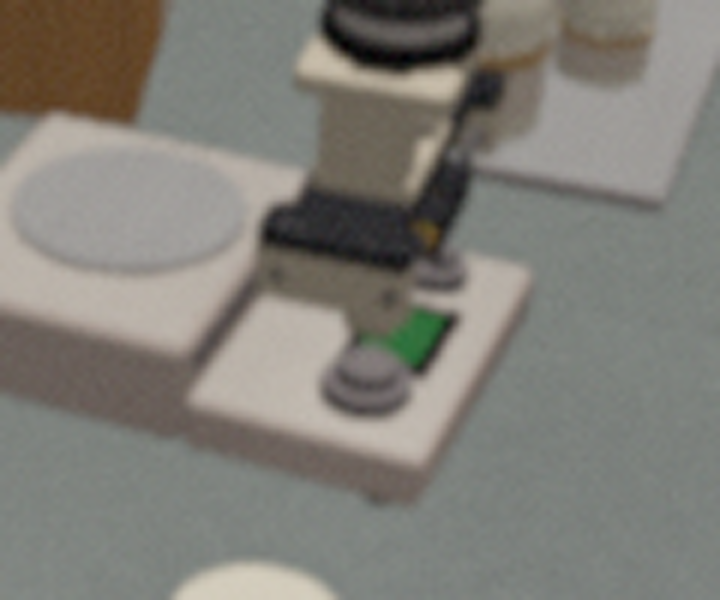

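The fingertips, at about (375,330) in the crop, sit directly above the larger key's top at (370,360). Now I'll press.

Request:
arm_command([
  [0, 0, 0, 0.01, 0, 0, 0],
  [0, 0, 0, 0.006, 0, 0, 0],
  [0, 0, 0, 0.004, 0, 0, 0],
  [0, 0, 0, 0.003, 0, 0, 0],
  [0, 0, 0, 0.002, 0, 0, 0],
  [0, 0, 0, 0, 0, 0, 0],
  [0, 0, 0, 0, 0, 0, 0],
  [0, 0, 0, 0, 0, 0, 0],
])

```text
time: 14.0
tcp_pos: [0.4816, -0.2078, 0.0561]
orientation: [[1.0, -0.0, 0.001], [-0.0, -1.0, -0.001], [0.001, 0.001, -1.0]]
wrist_force: [-4.3, 2.5, 14.7]
opening: 0.005
grip_force: 7.0
```

The force is 14.7 N with the TCP at 0.056, so the key is on its stop. Now I'll release it and move clear.

Request:
arm_command([
  [0, 0, 0, 0, 0, 0, 0],
  [0, 0, 0, -0.01, 0, 0, 0],
  [0, 0, 0, -0.03, 0, 0, 0],
  [0, 0, 0, -0.04, 0, 0, 0],
  [0, 0, 0, -0.04, 0, 0, 0],
  [0, 0, 0, -0.04, 0, 0, 0],
  [0, 0, 0, 0, 0, 0, 0],
  [0, 0, 0, 0, 0, 0, 0],
])

```text
time: 15.0
tcp_pos: [0.4811, -0.2076, 0.214]
orientation: [[1.0, -0.0, -0.001], [-0.0, -1.0, 0.0], [-0.001, -0.0, -1.0]]
wrist_force: [0.3, -0.5, 0.5]
opening: 0.006
grip_force: 0.0
```

```bash
python3 - <<'E'
from h import *
s=manip.sense();print(s['tcp_pos'],s['wrist_force'],s['qvel']);print(manip.sign_off())
E
```

```text
[ 0.48114639 -0.20757512  0.21400901] [ 0.32370559 -0.53909784  0.54365689] [ 0.00016568  0.01936521  0.01537343 -0.00075429 -0.00038738  0.00171134]
the job is handed in; nothing more can be done
None
```

I pointed at the tub lid and then the pan for about two seconds each, pressed the larger key to its stop, released it and moved clear, and handed the job in; no verdict came back, and I took no picture afterwards to confirm the key was up.

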